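# Lock the hatch of a board-test fixture with its slot key

### The job

Lock the access hatch of the clear test fixture: take the flat-bladed key from its stand, set the blade in the slot of the hatch's push-and-turn fastener, push the fastener in against its spring and turn it a quarter turn clockwise, so that it springs back up locked. Be gentle: the hatch must never be pressed with more than about 30 N. Then put the key back, fully down in its own stand before you let go of it, and leave everything else on the bench where it is.

Things in the scene. Friction and masses are not known exactly. Their poses are not given: they have to be found in the camera images.
- fixture: Board-test fixture fixed to the bench: clear acrylic box 200 x 160 mm (its x, y), on a black base, with an aluminium hatch 120 x 100 mm on top (hatch top 60 mm above the bench) centred 25 mm towards +x. A column of two posts and a cross-bar up to 152 mm tall stands 82 mm towards -x. Origin: bottom centre of the box; z up.
- latch (a point): Centre of the 45 mm dark hole in the hatch, at the height of the fastener's top face (69 mm above the bench); axes as the fixture's. The fastener FLOATS: its true centre lies up to 3.5 mm from here along x and along y, unmeasured, and stays put. It is a steel disc 32 mm across with a slot 5 mm wide, 6 mm deep, right across its face, along this y axis at stud = 0.
- stud (a joint): Turn of the fastener, rad, growing clockwise seen from above: 0 (hard stop) open, about 1.5 (a quarter turn) locked, hard stop at 1.75. Starts at 0 to 0.12. Blocked between about 0.2 and 1.3 unless pushed in by 2.7 mm or more; pushed in, it turns with about 0.03 N m of friction. Let go between these angles it stays caught down; beyond about 1.3 it springs up, locked.
- plunge (a joint): How far the fastener is pushed straight down, m: 0 at rest, hard stop at 0.007. Spring: it starts to move at about 6 N and gains 1.5 N per mm (10 N at 2.7 mm, 16.5 N at the 7 mm stop).
- key: Slot key, 84 mm tall, about 0.11 kg, upright in its stand. Origin at the blade's tip, z up. Steel blade 18 mm wide (its y), 3 mm thick (x), from 0 to 16 mm; shank 18 x 6 mm up to 40 mm; black handle 44 mm wide (y), 16 mm thick (x), from 40 to 84 mm. Same after half a turn.
- key_center (a point): Centre of the key, half-way up (42 mm above its tip), same axes. Grip the handle across its 16 mm thickness (along x), around 26 mm above this point. The key has up to about 3 mm of play in its stand.
- stand_mouth (a point): Centre of the pocket's mouth on top of the key's own stand: a grey plastic block 56 mm (x) by 72 mm (y), 50 mm tall, fixed to the bench. The pocket is 12 mm (x) by 25 mm (y), 44 mm deep, with a 2 mm chamfer. With the key home, its handle rests on the block, blade along the stand's y, and key_center is 2 mm above this point. z up.
- stand_round: A stand like the key's, but with a round black handle (22 mm across, top 98 mm above the bench) fixed in it; not needed. Origin at the bottom centre. The two stands change places.
- tape: Roll of tape lying flat, 90 mm across, 24 mm tall; bystander, origin at the bottom centre.
- flux: White bottle, 42 mm across, 100 mm tall; bystander, origin at the bottom centre.
- dish: Small steel dish, 70 mm across, 22 mm tall; bystander, origin at the bottom centre.
- spare_board: Green circuit board lying flat, 90 x 70 x 7 mm; bystander, origin at the bottom centre.
- driver: Screwdriver lying on the bench; bystander, origin under its middle.
- board_rack: Black comb rack holding three upright green boards, 200 x 90 mm, 72 mm tall; bystander, origin at the bottom centre.
Not all that is in view belongs to the job. Leave any blue or orange look-alike of the key alone.

How it is judged (in metres and radians):
On the way, in this order (a step that is already met when the one before it is completed fails the run):
1. the key has been lifted out of its stand (z of key_center in the frame of stand_mouth above 0.05 m), for 0.1 s.
2. the fastener is pushed in by the key (value of joint plunge above 0.0025 m and contact force between key and fixture above 3 N), for 0.1 s.
3. the fastener is turned to locked by the key (value of joint stud above 1.3 rad and contact force between key and fixture above 0.5 N), for 0.05 s.
4. the key is set fully down in its stand while still held (horizontal distance between key_center and stand_mouth below 0.006 m and z of key_center in the frame of stand_mouth between -0.004 and 0.006 m and contact force between the fingers and key above 1 N), for 0.1 s.
At the end, for the whole second after the job is handed in: The fastener is turned to locked (stud above 1.28 rad) and has sprung back up (plunge under 1 mm); the key stands at rest in its own stand, upright within 0.12 rad, its centre within 6 mm sideways of stand_mouth and from 4 mm below to 6 mm above it, released (value of joint stud above 1.28 rad and value of joint plunge below 0.001 m and horizontal distance between key_center and stand_mouth below 0.006 m and z of key_center in the frame of stand_mouth between -0.004 and 0.006 m and angle between key_center's own z axis and vertical below 0.12 rad and linear speed of key below 0.02 m/s); the robot touches nothing.
It fails at once if the key presses on the fixture with more than 30 N (contact force between key and fixture above 30 N).
It fails at once if the robot itself leans on the fixture with more than 30 N (contact force between any of the fingers, the arm and fixture above 30 N).
It fails at once if a bystander is moved by more than 30 mm (distance of any of tape, flux, dish, spare_board, driver, board_rack from where it was at the start of the episode above 0.03 m).
It also fails if it takes over 64 s, if anything falls off the work surface, if the arm or the gripper's body presses on something with over 40 N, if the wrist force passes 120 N, or if a joint passes its speed limit or range.

### The arm

A 6-joint arm with a two-finger parallel gripper is mounted at the origin on the work surface. World frame = base frame: x ahead of the robot, y to its left, z up, the work surface at z = 0. Lengths are in mm, angles in rad, forces in N, time in s.
With the tool pointing down it reaches from about 300 to 775 mm from the base axis. Payload 14.6 kg.
Tool frame: the origin (TCP) lies on the centre line of the jaws, within the pads' length; the fingertips stand 19 mm ahead of it and the grasp point (between the pads) is the TCP (bot.tip_reach is the distance from the TCP to the fingertips, in mm); y points along the fingers, x is the direction in which the jaws open and shut, and the axes are right-handed (so a half turn about y gives the same grasp; the last joint's range is limited). The gripper opens to 85 mm and grips with 20 to 120 N. Pads are 22 mm wide; open, the fingers measure 114 mm over their backs; the gripper's body (76 mm by 85 mm) begins 54 mm behind the grasp point. The pads swing forward as they close: fully open they stand 13 mm farther back than shut.
Start: joints at [1.082, 0.3, 1.521, -0, 1.321, -0.067], TCP at [225.168, 501.786, 250.281] pointing down, gripper open.
Joint ranges: [-3.03, 3.03], [-0.79, 2.21], [0.23, 2.52], [-1.04, 4.18], [0, 3.07], [-2.55, 2.55]. Speed limits (rad/s): [2.22, 2.22, 2.57, 3.14, 3.14, 3.14].

### API

Orientations are given as a unit quaternion [w, x, y, z].
In Python, from rig import bot gives the robot as it stands. Calls block until the motion is done:
- bot.move_to(position, orientation): joint-space move of the TCP to a pose.
- bot.servo_line(position, attitude=None, speed=150, until_force=None): straight line of the TCP; attitude=None keeps the orientation; speed is the mean speed in mm/s. With until_force (N) it stops when the force on the tool has changed by that much, and returns True; else False.
- bot.move_joints(angles): joint-space move.
- bot.move_gripper(opening, grip_force=None): finger opening in mm; grip_force is the grip in N (None keeps the last); returns when the fingers have stopped.
- bot.dwell(seconds).
- bot.ik(position, orientation): joint angles nearest the present ones, or None.
- bot.read_state(): the state.
- bot.read_camera(name): name is "scene" or "top" or "wrist"; returns a dict with "image" (480x640x3 uint8, blue, green, red), "depth" (480x640 float32, mm along the optical axis (not along the pixel's ray), 0 where there is no reading), "fovy" (degrees; the focal length in pixels is half the picture's height over the tangent of half this angle, whatever the lens; pixels are square), "cx", "cy" (the principal point, pixels), "eye" and "attitude" of the camera in the world; the wrist camera has in their place "mount" (4x4, takes a point from camera to tool coordinates, whose origin is the TCP and whose axes are the tool frame's). Camera axes: x right, y down, z forward; pixel columns grow to the right and rows downward; lengths in mm; the calibration is good to about 2 mm. A picture is of the moment at which its call begins: read the wrist's pose just before it.
A pose or a line that the arm cannot do raises bot.MotionError and nothing moves.
- bot.finish_job(): hands the job in, once; it reports no verdict.
The state is a dict: "clock": time; "joint_positions": joint angles; "qvel": joint speeds; "effort": joint torques, N m; "ee_pos": TCP position; "tool_rot": TCP orientation; "ft_force": force on the tool from outside, world axes, zero at the start; "moment": the same for the moment, N m; "grip_width": finger opening in mm.
Only numpy, scipy, OpenCV 4.12 (cv2) and the standard library are available. Lean on these libraries where they do the work, as an engineer would, in place of code of your own. Each camera call takes 0.05 s, during which the arm holds its last target.

## Working session

There is one attempt and no reset: what is moved stays moved. The work goes in short steps, each a Python script; the robot and the scene stay as the last script left them, time stands still between calls to the robot, and variables do not carry over. Pictures are saved under pics/ and viewed, and the job is handed in when it is done.

```bash
ls; mkdir -p pics
python3 - <<'E'
from rig import bot
import cv2,numpy as np
s=bot.read_state(); print({k:np.round(v,3) for k,v in s.items()})
for n in ["scene","top","wrist"]:
    c=bot.read_camera(n); cv2.imwrite(f"pics/{n}0.png",c["image"])
    np.savez(f"{n}0.npz",**c)
    print(n,{k:(np.round(v,3).tolist()) for k,v in c.items() if k not in("image","depth")}, (c["depth"]>0).mean())
print(bot.tip_reach, bot.read_state()["clock"])
E
```

```text
pics
{'clock': np.float64(0.0), 'joint_positions': array([ 1.082,  0.3  ,  1.522, -0.   ,  1.321, -0.067]), 'qvel': array([ 0.002, -0.001, -0.   ,  0.   ,  0.   , -0.   ]), 'effort': array([-1.0000e-03, -5.4350e+01, -3.6179e+01, -0.0000e+00,  4.0000e-03,
        0.0000e+00]), 'ee_pos': array([225.067, 501.595, 249.693]), 'tool_rot': array([-0.593,  0.594,  0.384, -0.385]), 'ft_force': array([ 0.821,  0.544, -0.155]), 'moment': array([-0.012, -0.005,  0.023]), 'grip_width': np.float64(85.684)}
scene {'fovy': 46.662, 'cx': 325.913, 'cy': 240.902, 'eye': [1326.125, -743.933, 1034.613], 'attitude': [-0.367, 0.848, 0.347, -0.161]} 0.9889973958333333
top {'fovy': 47.899, 'cx': 328.355, 'cy': 235.942, 'eye': [353.492, -25.67, 1283.556], 'attitude': [-0.068, 0.713, -0.695, 0.063]} 0.9961555989583334
wrist {'fovy': 64.947, 'cx': 318.996, 'cy': 234.652, 'mount': [[1.0, 0.0, 0.0, 0.353], [0.0, -0.289, 0.957, -121.926], [0.0, -0.957, -0.289, 74.124], [0.0, 0.0, 0.0, 1.0]]} 0.99587890625
19.0 0.15
```

View pics/scene0.png

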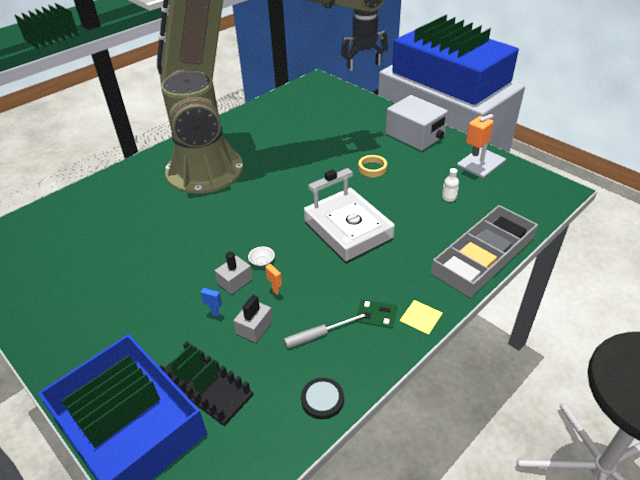

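View pics/top0.png

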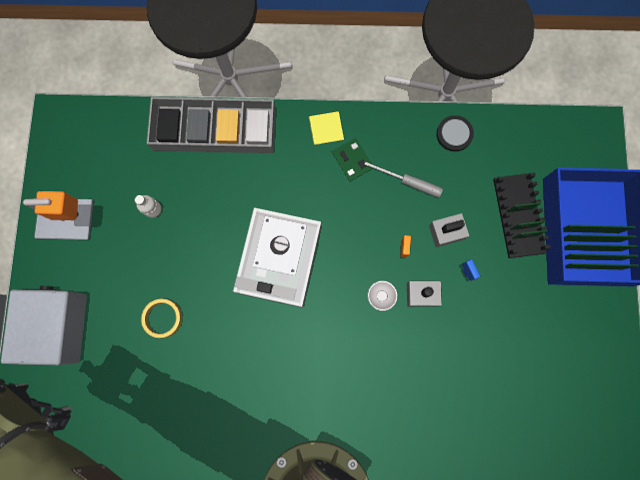

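View pics/wrist0.png

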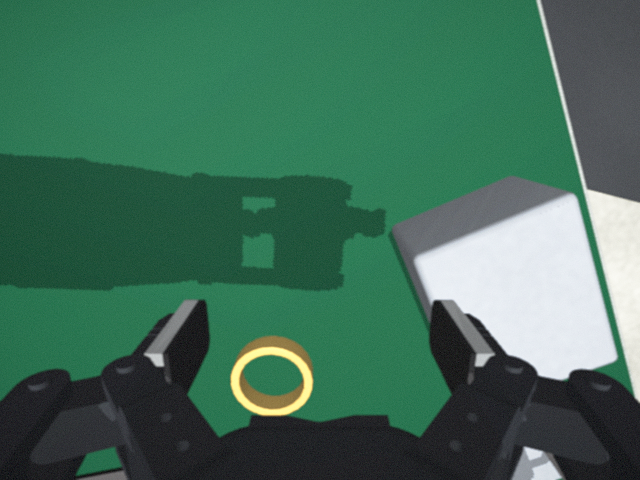

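```bash
cat > h.py <<'E'
import numpy as np, cv2
from scipy.spatial.transform import Rotation as R
def rot(q): q=np.asarray(q,float); return R.from_quat([q[1],q[2],q[3],q[0]]).as_matrix()
def quat(M): q=R.from_matrix(M).as_quat(); return [q[3],q[0],q[1],q[2]]
def down(a): # jaw axis along (cos a, sin a)
    c,s=np.cos(a),np.sin(a)
    return quat(np.array([[c,0,-s],[s,0,c],[0,-1,0]]))
def campose(c,st=None):
    if "mount" in c:
        T=np.array(c["mount"]); Rt=rot(st["tool_rot"])
        return Rt@T[:3,3]+np.array(st["ee_pos"]), Rt@T[:3,:3]
    return np.array(c["eye"]),rot(c["attitude"])
def foc(c): return 240/np.tan(np.radians(float(c["fovy"]))/2)
def ray(c,uv,st=None):
    e,M=campose(c,st); f=foc(c)
    uv=np.atleast_2d(np.asarray(uv,float))
    d=np.c_[(uv[:,0]-c["cx"])/f,(uv[:,1]-c["cy"])/f,np.ones(len(uv))]
    return e,d@M.T
def onz(c,uv,z,st=None):
    e,d=ray(c,uv,st); return e+d*((z-e[2])/d[:,2])[:,None]
def proj(c,p,st=None):
    e,M=campose(c,st); q=(np.atleast_2d(p)-e)@M; f=foc(c)
    return np.c_[q[:,0]/q[:,2]*f+c["cx"],q[:,1]/q[:,2]*f+c["cy"]]
def snap(bot,name,fn):
    st=bot.read_state(); c=bot.read_camera(name)
    np.savez(fn+".npz",st_pos=st["ee_pos"],st_rot=st["tool_rot"],**c)
    cv2.imwrite("pics/"+fn+".png",c["image"]); return c,st
def load(fn):
    d=dict(np.load(fn+".npz")); return d,{"ee_pos":d.get("st_pos"),"tool_rot":d.get("st_rot")}
E
python3 - <<'E'
from h import *
c,_=load("top0")
print(rot([-0.593,0.594,0.384,-0.385]).round(2))
for n,uv,z in [("key top",(455,226),94),("round",(427,292),98),("orange",(406,240),84),("blue",(471,268),80),("latch",(280,244),69),("bar",(264,288),150),("dish",(382,296),20),("flux",(143,200),100),("tape",(161,318),24),("box tl",(255,210),60),("box tr",(320,222),60),("box bl",(236,291),60),("box br",(303,304),60),("driver",(420,185),20)]:
    print(n,onz(c,uv,z).round(1))
im=c["image"]
cv2.imwrite("pics/crop_st.png",cv2.resize(im[200:320,350:510],None,fx=5,fy=5,interpolation=cv2.INTER_CUBIC))
s,_=load("scene0");im=s["image"]
cv2.imwrite("pics/crop_sc.png",cv2.resize(im[230:350,190:350],None,fx=5,fy=5,interpolation=cv2.INTER_CUBIC))
E
```

```text
[[ 0.41 -0.   -0.91]
 [ 0.91 -0.    0.41]
 [-0.   -1.   -0.  ]]
key top [[ 605.5 -297.1   94. ]]
round [[ 455.6 -232.4   98. ]]
orange [[ 572.7 -188.6   84. ]]
blue [[ 513.3 -334.4   80. ]]
latch [[559.1  96.6  69. ]]
bar [[451.  118.1 150. ]]
dish [[ 450.4 -141.3   20. ]]
flux [[647.1 407.5 100. ]]
tape [[386.7 368.8  24. ]]
box tl [[639.4 159.   60. ]]
box tr [[614.5   7.   60. ]]
box bl [[450.4 192.6  60. ]]
box br [[425.  40.  60.]]
driver [[ 720.4 -231.2   20. ]]
```

View pics/crop_st.png

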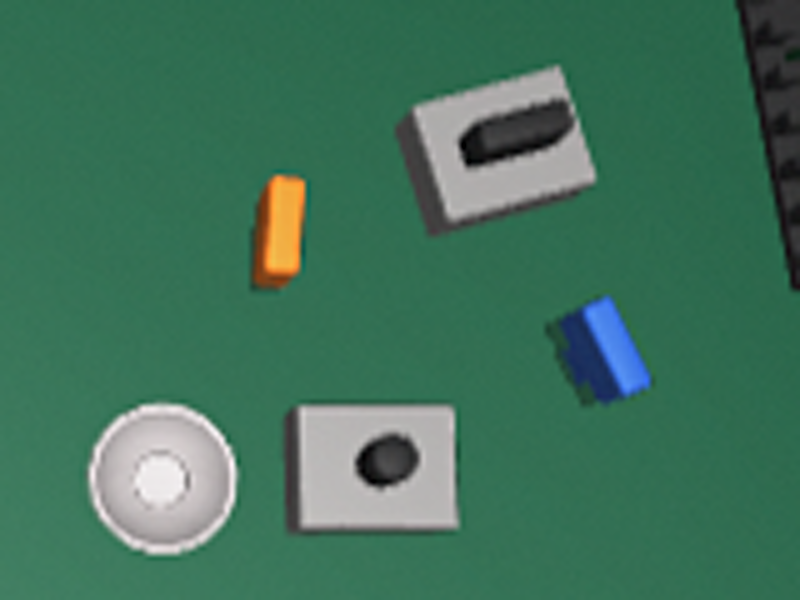

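View pics/crop_sc.png

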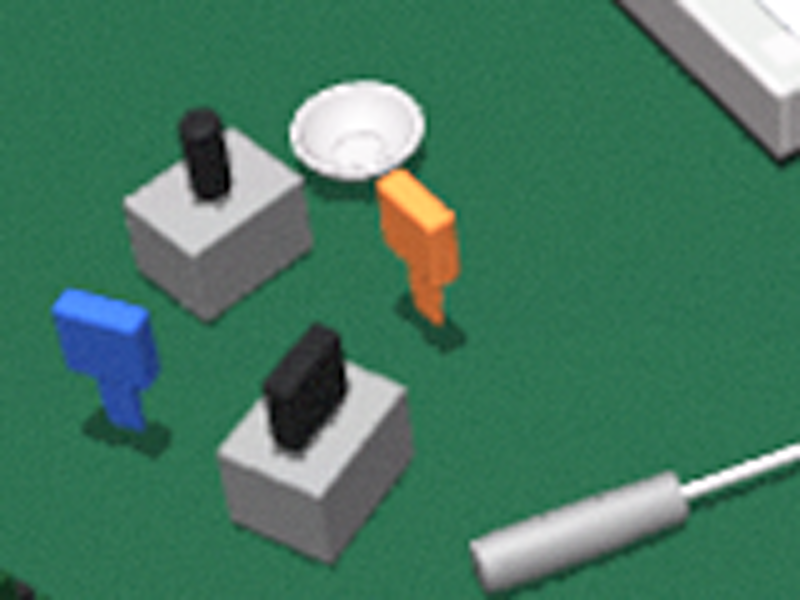

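Run:
```python
from h import *
from rig import bot
c,_=load("top0")
p=onz(c,[(443.5,230),(464,222.5)],94); d=p[1]-p[0]; yk=np.arctan2(d[1],d[0]); print(p.round(1),yk, yk+np.pi/2)
ak=yk+np.pi/2
for a in (ak,ak+np.pi):
    a=(a+np.pi)%(2*np.pi)-np.pi
    for h in (220,120): print("key",round(a,2),h,np.round(bot.ik([605,-297,h],down(a)),2) if bot.ik([605,-297,h],down(a)) is not None else None)
for a0 in (-.16,-.16+np.pi):
  for da in (0.1,0,-.5,-1,-1.5,-1.7):
    q=bot.ik([559,96.6,127],down(a0+da)); print("latch",round(a0,2),da,None if q is None else np.round(q,2))
```

```text
[[ 595.7 -271.2   94. ]
 [ 614.  -317.4   94. ]] -1.1936521958114368 0.3771441309834598
key 0.38 220 [-0.51  0.6   1.16 -0.    1.38 -0.89]
key 0.38 120 [-0.51  0.69  1.25 -0.    1.2  -0.89]
key -2.76 220 [-0.51  0.6   1.16  0.    1.38  2.25]
key -2.76 120 [-0.51  0.69  1.25 -0.    1.2   2.25]
latch -0.16 0.1 [ 0.11  0.47  1.6  -0.    1.08  0.17]
latch -0.16 0 [ 0.11  0.47  1.6  -0.    1.08  0.27]
latch -0.16 -0.5 [ 0.11  0.47  1.6  -0.    1.08  0.77]
latch -0.16 -1 [ 0.11  0.47  1.6  -0.    1.08  1.27]
latch -0.16 -1.5 [ 0.11  0.47  1.6  -0.    1.08  1.77]
latch -0.16 -1.7 [ 0.11  0.47  1.6  -0.    1.08  1.97]
latch 2.98 0.1 None
latch 2.98 0 None
latch 2.98 -0.5 [ 0.11  0.47  1.6  -0.    1.08 -2.38]
latch 2.98 -1 [ 0.11  0.47  1.6  -0.    1.08 -1.88]
latch 2.98 -1.5 [ 0.11  0.47  1.6  -0.    1.08 -1.38]
latch 2.98 -1.7 [ 0.11  0.47  1.6   0.    1.08 -1.18]
```

Run:
```python
from h import *
from rig import bot
for i,a in enumerate((1.4,1.4-np.pi)):
    bot.move_to([558,97,200],down(a)); bot.dwell(0.3)
    c,st=snap(bot,"wrist",f"latch{i}")
    print(st["ee_pos"].round(1),proj(c,[558,97,69],st).round(0),st["clock"])
```

```text
[558.   97.3 200. ] [[318. 232.]] 2.3583
[558.  97. 200.] [[320. 230.]] 5.3583
```

View pics/latch0.png

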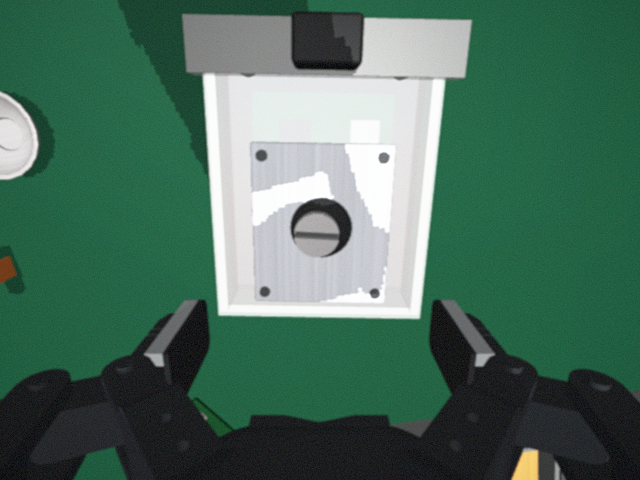

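View pics/latch1.png

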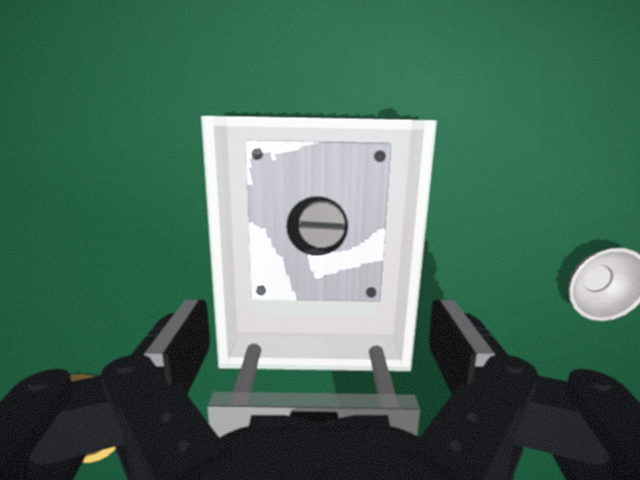

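Run:
```python
from h import *
outs=[]
for i in (0,1):
    c,st=load(f"latch{i}"); im=c["image"]; 
    cr=im[180:280,260:380]; outs.append(cv2.resize(cr,None,fx=6,fy=6,interpolation=cv2.INTER_CUBIC)[:, :400 if 0 else None])
    g=cv2.cvtColor(im,cv2.COLOR_BGR2GRAY)
    print(g[225:245:3,285:355:3])
cv2.imwrite("pics/lc.png",cv2.resize(np.hstack(outs),(800,333)))
```

```text
[[208 204  90  51 164 175 179 173 177 175 171 173 173 172 171 168 171 141
   32  37  35  33 105 207]
 [209 202  77 100 179 174 174 169 169 169 173 173 174 169 171 171 171 169
   63  38  39  36  93 203]
 [204 206  87 109 131 139 148 151 165 159 161 161 168 168 173 171 173 173
   97  37  34  36 126 203]
 [209 205 122  76  74  78  74  75  81  75  79  81  82  85  87  90  96 102
   72  37  42  33 157 206]
 [207 205 176  98 119 117 115 104  95  94  94  95  94  91  91  89  84  82
   48  34  33  56 191 205]
 [206 202 202 146 176 171 171 169 165 171 161 166 157 160 155 149 142 137
   66  39  33 106 200 202]
 [205 201 203 173 171 171 168 172 169 168 175 173 166 170 170 173 170 161
   49  21  52 189 198 204]]
[[174  40  42  37  39  79  84  77  78  77  80  80  76  82  71  75  82  69
   77  84  52 156 200 201]
 [182  43  45  35  43 149 153 148 143 139 137 123 124 116 114 109 104  98
   91  90  39 156 202 197]
 [183  43  35  36  33 143 171 165 170 168 168 166 171 173 169 172 174 172
  174 166  48 175 202 197]
 [196  88  43  36  29  89 170 169 174 168 171 169 169 172 172 174 170 172
  172 129  58 190 201 198]
 [195 142  32  36  37  40 139 167 167 166 168 164 170 167 166 168 170 170
  166  60 128 197 200 191]
 [195 187  70  39  42  34  57 156 163 166 168 171 165 173 167 170 169 163
   76  54 188 195 198 195]
 [195 197 159  33  36  38  29  50 135 165 166 167 168 172 173 169 154  67
   33 134 201 194 201 195]]
```

View pics/lc.png

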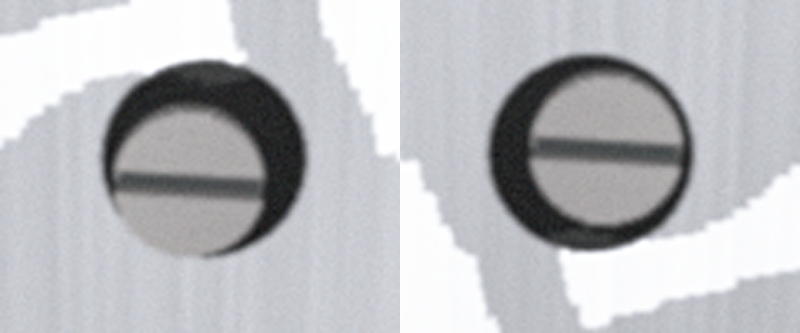

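Run:
```python
from h import *
from scipy.optimize import least_squares
res=[]
for i,seed in ((0,(317,234)),(1,(322,224))):
    c,st=load(f"latch{i}"); g=cv2.cvtColor(cv2.GaussianBlur(c["image"],(3,3),0),cv2.COLOR_BGR2GRAY)
    m=((g>120)&(g<188)).astype(np.uint8)
    yy,xx=np.mgrid[:480,:640]; m[(xx-seed[0])**2+(yy-seed[1])**2>29**2]=0
    m=cv2.morphologyEx(m,cv2.MORPH_OPEN,np.ones((5,5)))
    n,l,s,_=cv2.connectedComponentsWithStats(m); big=np.isin(l,[k for k in range(1,n) if s[k,4]>150])
    ys,xs=np.nonzero(big); hull=cv2.convexHull(np.c_[xs,ys].astype(np.int32))[:,0]
    filled=np.zeros((480,640),np.uint8); cv2.fillPoly(filled,[hull.astype(np.int32)],1)
    P=onz(c,hull,69,st)
    f=least_squares(lambda v:np.hypot(P[:,0]-v[0],P[:,1]-v[1])-v[2],[P[:,0].mean(),P[:,1].mean(),16],loss="soft_l1",f_scale=.3)
    # slot: dark pixels inside the filled hull, eroded
    inn=cv2.erode(filled,np.ones((9,9)))
    sl=(inn>0)&(g<115); sy,sx=np.nonzero(sl); S=onz(c,np.c_[sx,sy],66,st)[:,:2]
    u,sv,vt=np.linalg.svd(S-S.mean(0)); d=vt[0]; d=d*np.sign(d[1])
    # hatch holes -> hatch top screws (z=60)
    print(i,f.x.round(2),abs(f.fun).mean().round(2),len(P),"slot mean",S.mean(0).round(2),"dir",np.arctan2(d[1],d[0])-np.pi/2, sl.sum())
    # dark hole
    res.append(f.x[:2])
    # hatch screws: dark blobs on hatch
    d2=(g<110).astype(np.uint8); n,l,s,ce=cv2.connectedComponentsWithStats(d2)
    q=[ce[k] for k in range(1,n) if 40<s[k,4]<170 and 235<ce[k][0]<400 and 140<ce[k][1]<310]
    H=onz(c,q,60,st); print(H.round(1).tolist(), H.mean(0).round(2))
print(np.mean(res,0))
```

```text
0 [560.29  95.32  16.01] 0.29 23 slot mean [561.19  94.87] dir -0.23602674101211996 178
[[500.5, 67.6, 60.0], [600.2, 48.5, 60.0]] [550.36  58.02  60.  ]
1 [561.74  95.07  15.92] 0.14 25 slot mean [560.82  95.25] dir -0.22766006889832702 188
[[600.7, 48.2, 60.0], [500.8, 67.4, 60.0]] [550.73  57.82  60.  ]
[561.0144915   95.19622835]
```

Run:
```python
from h import *
from rig import bot
for i,a in enumerate((0.38-np.pi,0.38)):
    bot.move_to([604,-296,215],down(a)); bot.dwell(0.3)
    c,st=snap(bot,"wrist",f"key{i}")
    print(st["ee_pos"].round(1),proj(c,[604,-296,94],st).round(0),st["clock"])
```

```text
[ 604.2 -295.4  215.1] [[319. 234.]] 7.175
[ 604. -296.  215.] [[319. 236.]] 10.175
```

View pics/key0.png

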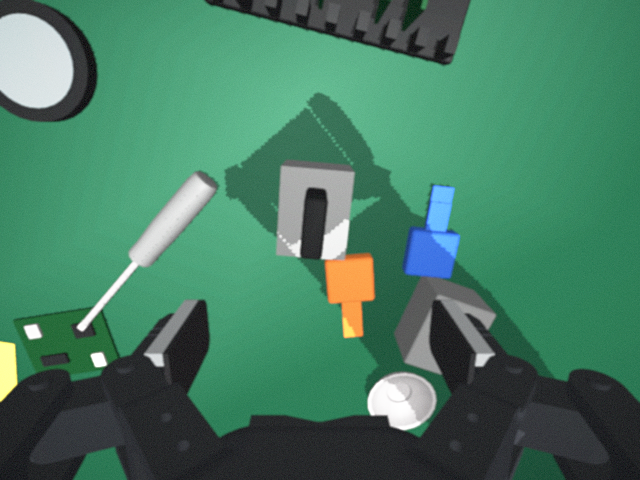

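View pics/key1.png

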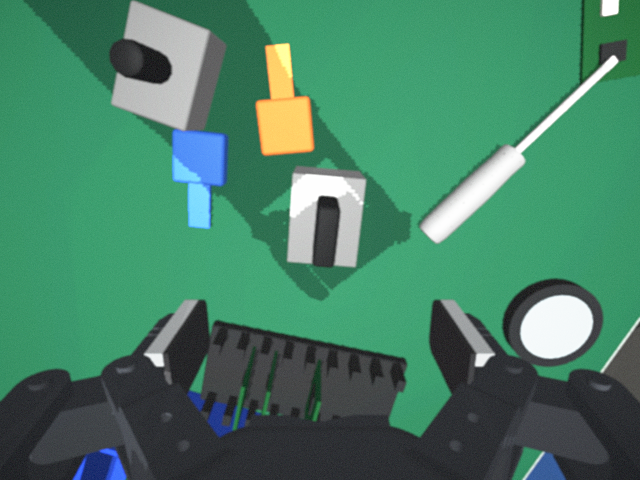

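Run:
```python
from h import *
from rig import bot
c,_=snap(bot,"top","top1"); c2,_=snap(bot,"scene","scene1")
a=cv2.resize(c["image"][190:320,350:510],(400,325)); b=cv2.resize(c2["image"][220:350,190:350],(400,325))
cv2.imwrite("pics/cmp1.png",np.hstack([a,b]))
```

```text
(no output)
```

View pics/cmp1.png

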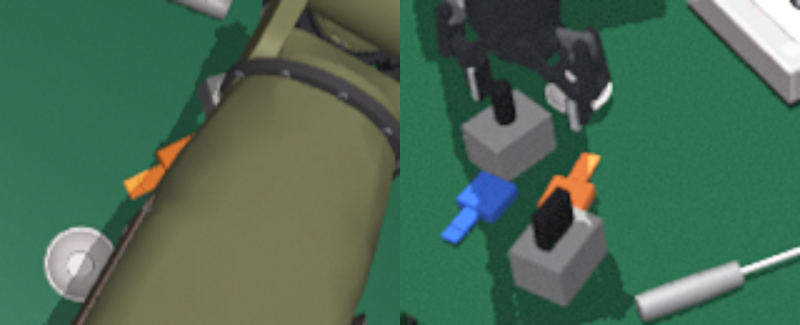

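Run:
```python
from h import *
c,_=load("key0");d,_=load("key1")
a=cv2.resize(c["image"][150:270,260:380],(400,400),interpolation=cv2.INTER_CUBIC); b=cv2.resize(d["image"][155:275,270:390],(400,400),interpolation=cv2.INTER_CUBIC)
cv2.imwrite("pics/kc.png",np.clip(np.hstack([a,b])*1.6,0,255).astype(np.uint8))
```

```text
(no output)
```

View pics/kc.png

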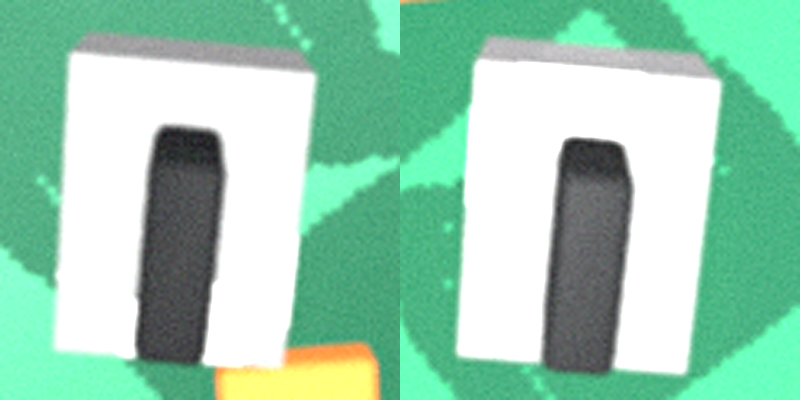

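Run:
```python
from h import *
def an(P,n):
    ctr=P.mean(0); v=(P[2]-P[1])+(P[3]-P[0]); L=np.linalg.norm(v)/2; w=(P[1]-P[0])+(P[2]-P[3]);W=np.linalg.norm(w)/2
    a=np.arctan2(v[1],v[0])+np.pi/2; a=(a+np.pi/2)%np.pi-np.pi/2
    aw=np.arctan2(w[1],w[0]); aw=(aw+np.pi/2)%np.pi-np.pi/2
    print(n,ctr.round(2),"L",L.round(1),"W",W.round(1),"yaw x",a.round(3),aw.round(3)); return ctr
B=[];K=[]
for nm,o,b,h in (("key0",(260,150),[(70,54),(314,73),(285,365),(56,350)],[(149,162),(223,172),(202,362),(137,357)]),
               ("key1",(270,155),[(76,60),(319,80),(288,373),(57,356)],[(160,177),(231,186),(212,371),(143,366)])):
    c,st=load(nm); f=lambda q:np.array(o)+(np.array(q)+.5)/(400/120)-.5
    B.append(an(onz(c,f(b),50,st),nm+" block")); K.append(an(onz(c,f(h),94,st),nm+" handle"))
print(np.mean(B,0),np.mean(K,0))
```

```text
key0 block [ 608.83 -296.76   50.  ] L 71.0 W 55.6 yaw x 0.306 0.308
key0 handle [ 609.14 -297.12   94.  ] L 40.4 W 14.0 yaw x 0.294 0.271
key1 block [ 608.91 -295.57   50.  ] L 71.9 W 56.1 yaw x 0.303 0.3
key1 handle [ 608.5  -295.55   94.  ] L 39.8 W 14.2 yaw x 0.293 0.277
[ 608.86621204 -296.16239042   50.        ] [ 608.82209179 -296.33324188   94.        ]
```

Run:
```python
from h import *
from rig import bot
q=down(0.298)
bot.move_gripper(45)
bot.move_to([608.8,-296.2,130],q)
bot.servo_line([608.8,-296.2,78],speed=80,until_force=8)
s=bot.read_state(); print(s["ee_pos"].round(2),s["ft_force"].round(2))
bot.move_gripper(5,grip_force=90); bot.dwell(0.2)
s=bot.read_state(); print(s["grip_width"],s["ft_force"].round(2),s["moment"].round(3),s["clock"])
bot.servo_line([608.8,-296.2,160],speed=80); bot.dwell(.2)
s=bot.read_state(); print(s["ee_pos"].round(2),s["grip_width"],s["ft_force"].round(2),s["moment"].round(3),s["clock"])
c,st=snap(bot,"wrist","held0"); c,st=snap(bot,"scene","held0s")
```

```text
[ 609.01 -296.33   78.38] [0.49 0.09 0.25]
15.144913294257625 [-0.38 -0.24  5.93] [ 0.058  0.171 -0.018] 12.6083
[ 608.71 -296.18  159.59] 14.684663361148194 [ 0.36 -0.08 -0.59] [-0.011  0.043 -0.008] 13.9833
```

View pics/held0.png

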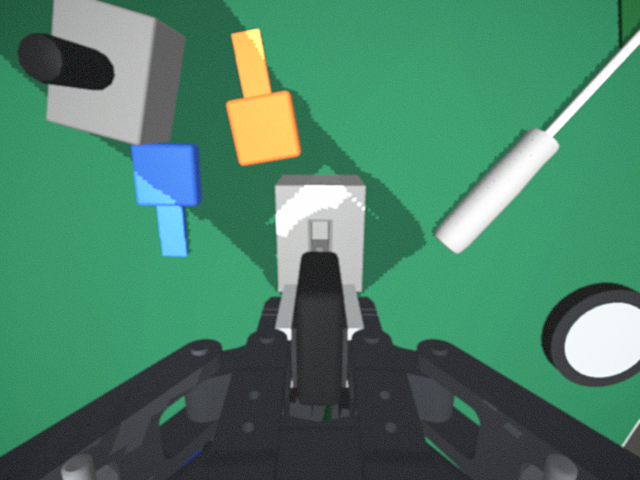

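View pics/held0s.png

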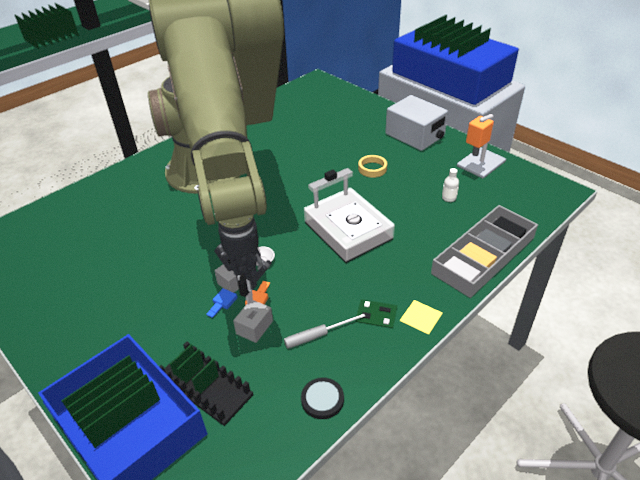

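Run:
```python
from h import *
from rig import bot
q=down(-0.232)
bot.servo_line([608.8,-296.2,215],speed=150)
bot.move_to([561.0,95.2,215],q)
bot.servo_line([561.0,95.2,150],speed=80); bot.dwell(.3)
c,st=snap(bot,"wrist","over0")
print(st["ee_pos"].round(2),st["joint_positions"].round(2),st["ft_force"].round(2),st["moment"].round(3),st["clock"],proj(c,[561,95.2,69],st))
c,st=snap(bot,"scene","over0s")
cv2.imwrite("pics/over0sc.png",cv2.resize(c["image"][130:280,280:430],None,fx=4,fy=4,interpolation=cv2.INTER_CUBIC))
```

```text
[561.08  95.2  150.26] [0.1  0.44 1.57 0.   1.13 0.34] [ 0.76  0.28 -1.65] [0.001 0.012 0.058] 17.325 [[319.51462969 255.99573013]]
```

View pics/over0.png

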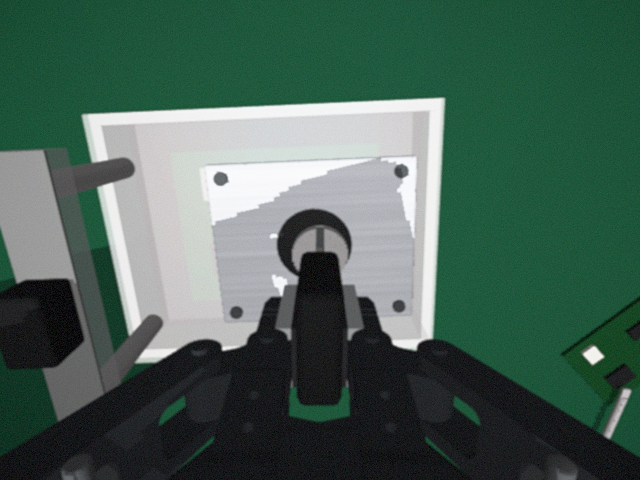

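View pics/over0sc.png

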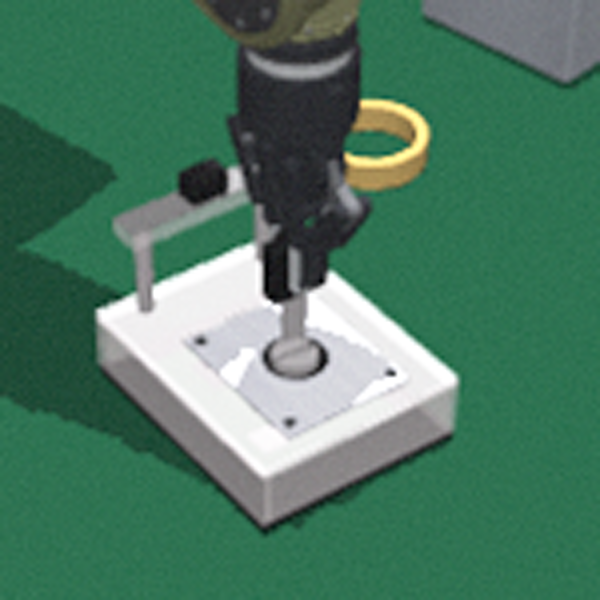

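Run:
```python
from h import *
from rig import bot
bot.servo_line([561.0,95.2,141],speed=30)
r=bot.servo_line([561.0,95.2,129.5],speed=8,until_force=4)
bot.dwell(.1)
s=bot.read_state(); print(r,s["ee_pos"].round(2),s["ft_force"].round(2),s["moment"].round(3),s["clock"])
```

```text
True [560.98  95.2  131.2 ] [ 0.59 -0.15  4.38] [-0.001 -0.09   0.025] 19.075
```

Run:
```python
from h import *
from rig import bot
p=[561.0,95.2]
for z in (129,127.2):
    r=bot.servo_line([*p,z],speed=10,until_force=18)
    s=bot.read_state(); print(r,s["ee_pos"].round(2),s["ft_force"].round(2),s["moment"].round(3),s["clock"])
for a in (-.3,-.4):
    r=bot.servo_line([*p,127.2],attitude=down(a),speed=10,until_force=10)
    s=bot.read_state(); print(r,a,s["ee_pos"].round(2),s["ft_force"].round(2),s["moment"].round(3),s["clock"])
```

```text
False [561.13  95.22 129.38] [-1.21  0.11  7.25] [ 0.052  0.301 -0.02 ] 19.4
False [561.16  95.24 127.81] [-2.75 -0.07  9.99] [-0.038  0.507  0.02 ] 19.7333
False -0.3 [561.27  95.27 127.92] [-1.16  0.22  8.62] [-0.011  0.287  0.021] 19.9833
False -0.4 [561.43  95.22 127.98] [0.02 0.19 9.45] [ 0.014  0.153 -0.004] 20.2333
```

Run:
```python
from h import *
from rig import bot
p=np.array([561.0,95.2]); z=126.2
for a in np.arange(-.5,-1.05,-.1):
    r=bot.servo_line([*p,z],attitude=down(a),speed=10,until_force=10)
    s=bot.read_state(); M=rot(s["tool_rot"]); print(r,a.round(2),np.arctan2(M[1,0],M[0,0]).round(3),s["ee_pos"].round(2),s["ft_force"].round(2),s["moment"].round(3),s["clock"])
    if r or abs(s["ft_force"][:2]).max()>6 or s["ft_force"][2]>18: break
```

```text
False -0.5 -0.501 [561.53  95.2  127.1 ] [-0.11 -0.2  11.31] [-0.139  0.102 -0.026] 20.4833
False -0.6 -0.601 [561.56  95.2  127.08] [-0.11 -0.53  9.88] [-0.16   0.02   0.012] 20.7333
False -0.7 -0.701 [561.58  95.18 127.06] [ 1.43 -0.63  8.6 ] [-0.185 -0.068  0.021] 20.9833
False -0.8 -0.801 [561.6   95.12 127.04] [-0.26 -0.71  9.7 ] [-0.184 -0.142  0.053] 21.2333
False -0.9 -0.901 [561.61  95.1  127.04] [ 0.22 -1.29  9.18] [-0.214 -0.145  0.01 ] 21.4833
False -1.0 -1.001 [561.64  95.09 127.05] [ 0.97 -0.42  8.79] [-0.263 -0.187  0.013] 21.7333
```

Run:
```python
from h import *
from rig import bot
p=np.array([561.0,95.2]); z=126.2
for a in [-1.1,-1.2,-1.3,-1.4,-1.5,-1.6,-1.7,-1.78,-1.84]:
    r=bot.servo_line([*p,z],attitude=down(a),speed=10,until_force=10)
    s=bot.read_state(); M=rot(s["tool_rot"]); print(r,a,np.arctan2(M[1,0],M[0,0]).round(3),s["ee_pos"].round(2),s["ft_force"].round(2),s["moment"].round(3),s["clock"])
    if r or abs(s["ft_force"][:2]).max()>6 or s["ft_force"][2]>18: break
bot.dwell(.15)
c,st=snap(bot,"wrist","turned"); print(st["ft_force"].round(2))
c,st=snap(bot,"scene","turneds")
cv2.imwrite("pics/turnedsc.png",cv2.resize(c["image"][130:280,280:430],None,fx=4,fy=4,interpolation=cv2.INTER_CUBIC))
```

```text
False -1.1 -1.101 [561.65  95.07 127.04] [ 1.32 -1.19  8.69] [-0.335 -0.17  -0.008] 21.9833
False -1.2 -1.201 [561.67  95.05 127.05] [ 1.05 -1.28  8.62] [-0.322 -0.223  0.027] 22.2333
False -1.3 -1.301 [561.68  95.   127.07] [ 1.26 -2.44  9.04] [-0.356 -0.226  0.037] 22.4833
False -1.4 -1.401 [561.67  95.   127.07] [ 0.89 -2.27  7.66] [-0.439 -0.254  0.063] 22.7333
False -1.5 -1.501 [561.7   94.96 127.12] [ 0.33 -1.64  8.73] [-0.514 -0.218  0.021] 22.9833
False -1.6 -1.601 [561.71  94.94 127.19] [ 1.13 -2.74  9.57] [-0.54  -0.169 -0.052] 23.2333
False -1.7 -1.701 [561.71  94.9  127.22] [ 0.11 -2.05  9.64] [-0.624 -0.106 -0.042] 23.4833
False -1.78 -1.781 [561.73  94.87 127.25] [ 0.36 -3.03 10.32] [-0.639 -0.121 -0.044] 23.7333
False -1.84 -1.841 [561.7   94.85 127.23] [-1.   -3.82 10.83] [-0.603 -0.083 -0.023] 23.9833
[ 0.68 -3.1  10.46]
```

View pics/turned.png

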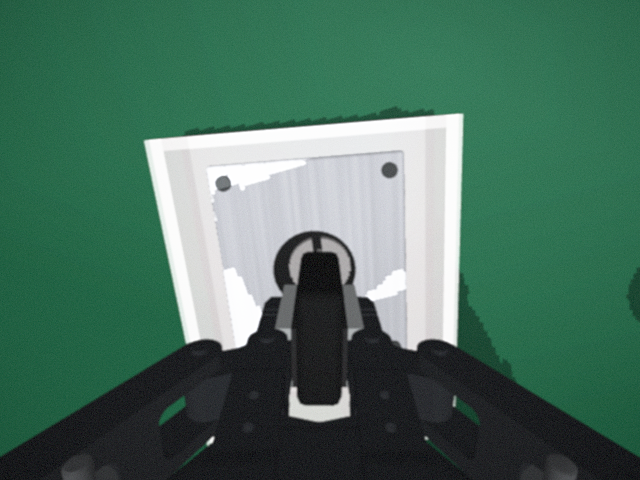

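View pics/turnedsc.png

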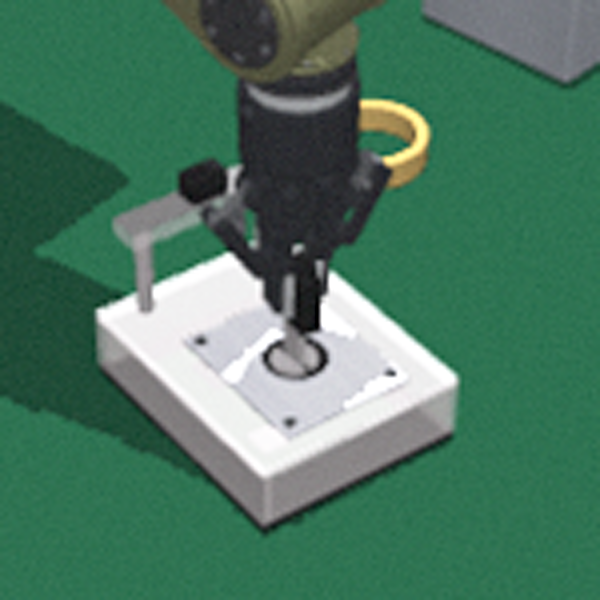

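Run:
```python
from h import *
from rig import bot
for z in (131,134,140,165):
    bot.servo_line([561.3,95.0,z],speed=20 if z<140 else 60)
    s=bot.read_state(); print(s["ee_pos"].round(2),s["ft_force"].round(2),s["moment"].round(3),s["grip_width"],s["clock"])
bot.dwell(.2)
c,st=snap(bot,"wrist","after")
cv2.imwrite("pics/afterc.png",cv2.resize(c["image"][180:330,240:400],None,fx=4,fy=4,interpolation=cv2.INTER_CUBIC))
```

```text
[561.57  94.83 131.16] [ 2.64 -2.    4.22] [-0.452 -0.37   0.064] 14.778853019732491 24.625
[560.92  94.97 133.53] [-0.54 -1.51 -0.54] [-0.402  0.05  -0.02 ] 14.851361635230802 24.925
[561.4   95.17 140.34] [ 0.54  0.49 -1.67] [0.024 0.011 0.007] 14.764366026340504 25.175
[561.28  94.98 165.12] [ 0.37 -0.09 -0.86] [ 0.023 -0.032  0.072] 14.37505903244268 25.7417
```

View pics/afterc.png

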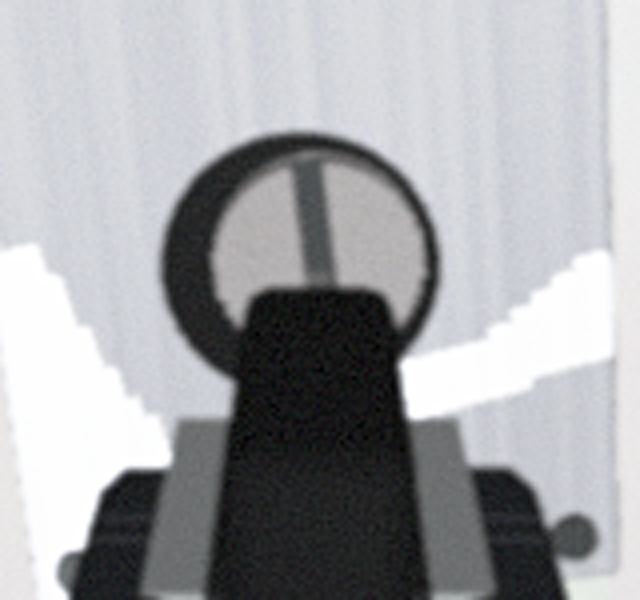

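Run:
```python
from h import *
c,st=load("after")
P=onz(c,[(240+309/4,180+165/4),(240+320/4,180+275/4)],66,st); d=P[0]-P[1]
ang=np.arctan2(d[1],d[0]); print(P.round(1),"slot yaw",ang, "stud",(-0.189+np.pi/2)-ang)
```

```text
[[576.   92.4  66. ]
 [558.6  95.4  66. ]] slot yaw -0.17390385676637835 stud 1.555700183561275
```

Run:
```python
from h import *
from rig import bot
q=down(0.300)
bot.servo_line([561.3,95.0,215],speed=150)
bot.move_to([608.8,-296.2,215],q)
bot.servo_line([608.8,-296.2,130],speed=100); bot.dwell(.2)
s=bot.read_state(); print(s["ee_pos"].round(2),s["ft_force"].round(2),s["clock"])
r=bot.servo_line([608.8,-296.2,112],speed=25,until_force=6)
s=bot.read_state(); print(r,s["ee_pos"].round(2),s["ft_force"].round(2),s["clock"])
c,st=snap(bot,"scene","ret")
cv2.imwrite("pics/retc.png",cv2.resize(c["image"][220:350,180:340],None,fx=4,fy=4,interpolation=cv2.INTER_CUBIC))
```

```text
[ 608.99 -296.28  130.63] [ 0.22 -0.32 -1.91] 30.0167
False [ 608.87 -296.26  112.17] [ 1.03  0.79 -1.69] 30.8833
```

View pics/retc.png

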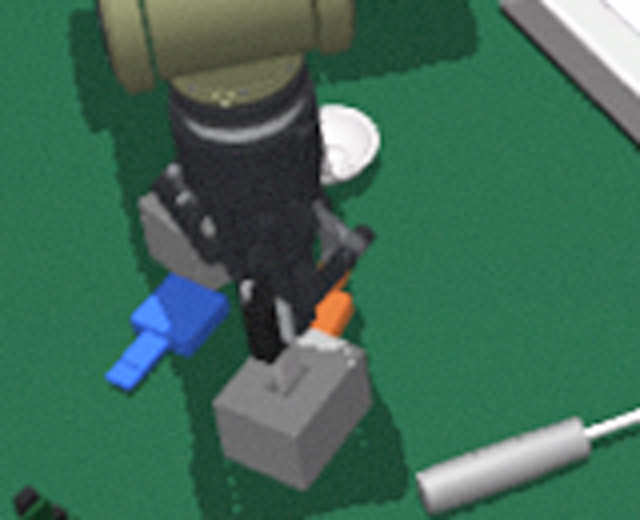

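The blade has entered the pocket (tip about 44 mm high, no force). Lowering to seat it.

Run:
```python
from h import *
from rig import bot
r=bot.servo_line([608.8,-296.2,82],speed=30,until_force=6)
s=bot.read_state(); print(r,s["ee_pos"].round(2),s["ft_force"].round(2),s["clock"])
if not r:
    r=bot.servo_line([608.8,-296.2,75.5],speed=8,until_force=6)
    bot.dwell(.4)
    s=bot.read_state(); print(r,s["ee_pos"].round(2),s["ft_force"].round(2),s["moment"].round(3),s["grip_width"],s["clock"])
```

```text
False [ 608.91 -296.26   82.3 ] [ 0.31  0.49 -1.41] 32.0833
True [ 608.8  -296.21   78.72] [0.02 0.58 5.09] [ 0.061  0.117 -0.036] 15.007295173883156 32.9917
```

Run:
```python
from h import *
from rig import bot
bot.move_gripper(45); bot.dwell(.2)
s=bot.read_state(); print(s["grip_width"],s["ft_force"].round(2))
bot.servo_line([608.8,-296.2,130],speed=60)
bot.servo_line([608.8,-296.2,215],speed=150); bot.dwell(.3)
c,st=snap(bot,"wrist","end"); print(st["clock"])
cv2.imwrite("pics/endc.png",np.clip(1.6*cv2.resize(c["image"][155:275,270:390],(480,480),interpolation=cv2.INTER_CUBIC),0,255).astype(np.uint8))
bot.move_to([558,97,215],down(1.4-np.pi)); bot.dwell(.3)
c,st=snap(bot,"wrist","endl"); print(st["ee_pos"],st["clock"])
c2,_=snap(bot,"scene","ends")
a=cv2.resize(c["image"][150:300,230:400],(400,353)); b=cv2.resize(c2["image"][220:350,190:350],(400,353))
cv2.imwrite("pics/endl2.png",np.hstack([a,b]))
```

```text
45.142677332905464 [ 0.26  0.15 -0.24]
35.625
[558.03450601  96.86406121 214.94828303] 38.2417
```

View pics/endc.png

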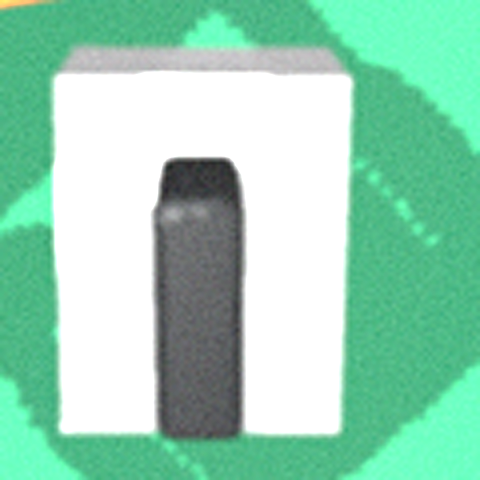

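View pics/endl2.png

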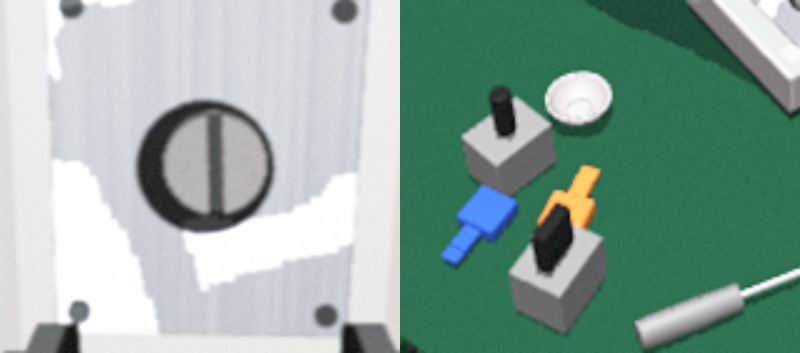

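Run:
```python
from h import *
from scipy.optimize import least_squares
c,st=load("end"); f=lambda q:np.array([270,155])+(np.array(q)+.5)/4-.5
B=onz(c,f([(54,75),(350,75),(342,434),(60,434)]),50,st); K=onz(c,f([(156,207),(243,207),(240,437),(160,437)]),94,st)
print(B.mean(0).round(2),K.mean(0).round(2),(K.mean(0)-B.mean(0)).round(2),[np.linalg.norm(K[1]-K[2]).round(1),np.linalg.norm(K[1]-K[0]).round(1)])
c,st=load("endl"); g=cv2.cvtColor(cv2.GaussianBlur(c["image"],(3,3),0),cv2.COLOR_BGR2GRAY)
p=proj(c,[561.5,95.2,69],st)[0]
m=((g>120)&(g<188)).astype(np.uint8); yy,xx=np.mgrid[:480,:640]; m[(xx-p[0])**2+(yy-p[1])**2>28**2]=0
m=cv2.morphologyEx(m,cv2.MORPH_OPEN,np.ones((5,5))); ys,xs=np.nonzero(m)
h=cv2.convexHull(np.c_[xs,ys].astype(np.int32))[:,0]
for z in (69,65):
    P=onz(c,h,z,st); r=least_squares(lambda v:np.hypot(P[:,0]-v[0],P[:,1]-v[1])-v[2],[561,95,16],loss="soft_l1",f_scale=.3); print(z,r.x.round(2))
```

```text
[ 608.96 -295.79   50.  ] [ 608.58 -295.61   94.  ] [-0.38  0.18 44.  ] [np.float64(40.3), np.float64(14.3)]
69 [561.67  95.16  16.05]
65 [560.65  95.31  16.29]
```

Run:
```python
from rig import bot
bot.finish_job(); print(bot.read_state()["clock"])
```

```text
the job is handed in; nothing more can be done
the job is handed in; nothing more can be done
```

The hatch fastener is locked and the key is back in its own stand. I handed the job in at about 38 s of the 64 s allowed; no verdict was reported.

**What I did:**
- I took the flat black-handled key and found the fastener's true centre at about (561.0, 95.2) mm from two opposed wrist views.
- I set the blade in the slot and pushed the fastener in by an estimated 4 mm. I turned it clockwise until the slot had swung about 1.5 rad, then lifted off.
- I put the key down in its stand until I felt about 5 N of contact. I held it there for 0.4 s, then let go.

**Last checks:**
- **Fastener turn:** about 1.55 rad, measured just after I lifted the key off. The final close-up shows the slot a quarter turn from where it started.
- **Fastener height:** it has sprung back up. The spring pushed the key all the way to the rest height as I lifted, and the disc is again seen at 69 mm.
- **Force:** the highest reading on the hatch was about 11 N, or about 13 N allowing for the key's weight.
- **Key:** it stands upright, within about 0.5 mm of the stand's centre.
- **Robot:** it is clear of everything.

**Look-alikes:** the blue and orange keys stood on their blades at the start and had fallen over by my first close look. The fingertips had stayed at 180 mm or higher until then, so I believe they toppled by themselves. I left them where they lay.

**Bystanders:** I did not measure the bystanders at the end. Nothing suggested that the arm touched any of them.

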